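Hang the orange key tag in the key box and shut its door

ROBOT

A 6-joint arm with a two-finger parallel gripper is mounted at the origin on a cart in front of the work surface, level with it; the furniture and walls round the work are solid. World frame = base frame: x ahead of the robot, y to its left, z up, the work surface at z = 0. Lengths are in m, angles in degrees, forces in N, time in s.
With the tool pointing down it reaches from about 0.3 to 0.75 m from the base axis. Payload 8.5 kg.
Tool frame: the origin (TCP) lies at the very end of the fingers, on their centre line; the grasp point (between the pads) lies 19 mm behind it (grip_depth is the distance from the TCP to the grasp point, in m); z points along the fingers, y is the direction in which the jaws open and shut (so a half turn about z gives the same grasp; the last joint's range is limited). The gripper opens to 85 mm and grips with 20 to 120 N. Pads are 22 mm wide; open, the fingers measure 114 mm over their backs; the gripper's body (76 mm by 85 mm) begins 54 mm behind the grasp point. The pads swing forward as they close: fully open they stand 13 mm farther back than shut.
Start: joints at [58.94, 21.807, 74.336, -0, 83.858, -12.336], TCP at [0.177, 0.521, 0.231] pointing down, gripper open.
Joint ranges: [-178.18, 178.18], [-50.72, 133.34], [12.68, 142.11], [-81.47, 261.47], [9.98, 163.14], [-165.26, 165.26]. Speed limits (degrees/s): [136.94, 136.94, 180, 180, 180, 180].

INTERFACE

Orientations are given as a 3x3 rotation matrix whose columns are the frame's x, y, z axes.
In Python, from rig import observe, get_image, close_job, silhouettes, grip_depth gives the robot as it stands. The module is installed in compiled form; this text tells all that it offers.
- The arm moves only by the shell command python3 -m crank 'ROWS' [FORCE]. ROWS is a JSON object of lists of equal length, an entry for each row: "slide": the shift along the tool's x, y, z in m, a list of three; "roll": the turn about the tool's z in rad; "grip": the finger opening in m, from 0 to 0.0854. A call has exactly 8 rows; each row is the pose to reach, as a shift and turn from the pose commanded when the call began, along the tool's axes at that moment; what a row does not reach only later rows make up. A row lasts 1/10 s, in which the tool goes at most 50 mm and 8.59 degrees, less where a joint would pass 70% of its speed; a pose out of reach is approached as far as the arm can. A call with a gripper value outside its range is refused whole. The fingers move at their own pace and stop on an object; FORCE is the grip in N (left out, the last holds). Time passes only in rows, so rows that repeat a pose let the fingers close, or fill a call up. It gives the time, the measured TCP pose, the force and the opening at its end, in the units of the state.
- observe(): the state, without advancing time (a new reading comes with each control period).
- get_image(name): name is "scene" or "top" or "wrist"; returns a dict with "frame" (480x640x3 uint8, red, green, blue), "fx", "fy", "cx", "cy" (pixels), "D" ([k1, k2, p1, p2, k3] as OpenCV has them; the pictures are not rectified), "xyz" and "rotation" of the camera in the world. Camera axes: x right, y down, z forward; pixel columns grow to the right and rows downward; lengths in m; the calibration is good to about 2 mm. A picture is of the moment at which its call begins. There is no depth.
- close_job(): hands the job in, once; it reports no verdict.
Trained networks look in a picture, given as the dict that the camera call returned (one of the last four; its "shot" number tells which), for a name from the list of things; names that differ only in an ending like _2 or _b are one class to them, and where a whole thing is asked for, a point or a joint stands for the part that bears it (a point fixed in the world has none). Each returns a list of dicts, best first, with "confidence" (0 to 1); they miss things now and then, are a little off and sometimes report something else, mostly with a low value. They report only what shows in the picture. A call takes as long as a camera call.
- silhouettes(target, picture): "pixels" (480x640 bool, what is visible of it) and "box" ([centre column, centre row, width, height] in pixels, round what is visible of it).
The state is a dict: "time_s": time; "q": joint angles; "qvel": joint speeds; "joint_efforts": joint torques, N m; "position": TCP position; "tool_rot": TCP orientation; "ft_force": force on the tool from outside, world axes, zero at the start; "wrist_torque": the same for the moment, N m; "grip_width": finger opening in m.
Only numpy, scipy, OpenCV 4.12 (cv2) and the standard library are available. Lean on these libraries where they do the work, as an engineer would, in place of code of your own. Each camera call takes 0.05 s, during which the arm holds its last target.

TASK

Hang the orange key tag by its steel ring on the hook with the orange back plate inside the key box, so that it hangs freely straight down; it only goes over the hook when it is tilted nearly level under the low roof. Then let go and push the box's door fully shut, leaving the other things on the desk where they are.

Things in the scene. Friction and masses are not known exactly. Their poses are not given: they have to be found in the camera images.
- tag_center (a point): Centre (half-way up) of the orange key tag, loose, about 60 g, starting flat on the desk. x points along it to its ring, z is normal to its flat face (up at the start). Orange plastic bar 134 mm long (x -68 to +66 mm from here), 24 mm wide (y), 14 mm thick (z): grip it across the 24 mm; to hang it, hold it near x = -50 mm so that the fingers stay in front of the box.
- orange_tag: The same key tag as a whole, 193 mm long: bar, ring at +x, and a flat steel key blade (8 mm wide, 3 mm thick) at the other end, to x = -98 mm. Origin on its underside, 7 mm below tag_center, same axes.
- tag_eye (a point): Centre of the orange tag's steel ring, 80 mm from tag_center along x, same axes. The ring lies in the flat plane of the tag (its hole runs along z): 20 mm inner diameter, 30 mm outer, 5 mm round wire, 14 mm bar behind it. When the tag hangs, this point is about 7.5 mm below the hook's stem.
- orange_hook_bend (a point): Bend of the fixed 5 mm wire hook with the orange plate (a 34 mm wide upright strip behind the hook, 190 mm high); axes as the key box. The level stem comes 34 mm along -x from the back panel to here; from here the tip rises straight up and ends 18.5 mm above this point. The point lies 83 mm behind the box's open front and 210 mm above the desk; the roof's underside is 46 mm above it.
- hook_blue: Like hook with a blue plate, on which a like blue tag already hangs (it can swing); origin on the back panel at stem height, axes as the key box. The orange, the blue and a green (empty) hook stand side by side 65 mm apart, at y = -65, 0 and +65 mm of the key box, and swap places between starts.
- key_box: Grey steel key box fixed on the desk, open at the front, which faces -x of this frame (towards the robot). Outside 125 mm deep (x), 240 mm wide (y), 264 mm high (z); walls and roof 8 mm thick. Origin at the centre of its underside, x points to its back, z up.
- door_hinge (a point): Point on the upright hinge line of the box's door, 132 mm above the desk (half the door's height), at the left front edge of the box: x = -62.5, y = +118 mm in the key box's frame. The hinge line lies in the door's inner face.
- box_door (a joint): Door angle, rad: 0 shut flush, growing as it opens (to 2.6); at 1.57 the door points to -x of the box, beyond that it folds out towards +y of the box. Starts at 2.0 to 2.4. A flat panel 236 mm wide, 10 mm thick, 4 to 260 mm above the desk, with a flat lock barrel (4 mm) near its free edge. It stays where it is left; about 1 N at 130 mm from the hinge moves it.
- mug: Bystander: white mug, 92x127x95 mm, origin at the centre of its underside.
- stapler: Bystander: black stapler, 144x39x54 mm, origin at its underside.
- sticky_notes: Bystander: block of white notes, 77x77x13 mm, origin at its underside.

How it is judged:
By the outcome, as a careful person would: the job done as asked, in the order asked, and still so for the second after the job is handed in, with the robot touching nothing.
It also fails if it takes over 72 s, if anything falls off the work surface, if the arm or the gripper's body presses on something with over 40 N, if the wrist force passes 120 N, or if a joint passes its speed limit or range.

## Working session

There is one attempt and no reset: what is moved stays moved. The work goes in short steps, Python scripts to look and compute and a shell command to move; the robot and the scene stay as the last step left them, time stands still between calls to the robot, and variables do not carry over. Pictures are saved under pics/ and viewed, and the job is handed in when it is done.

```bash
mkdir -p pics; ls
python3 - <<'E'
from rig import observe,get_image,grip_depth
import cv2,numpy as np
print(grip_depth,observe())
for n in ["scene","top","wrist"]:
    p=get_image(n); cv2.imwrite(f"pics/a_{n}.png",p["frame"][:,:,::-1])
    print(n,{k:(np.round(v,4).tolist() if not isinstance(v,int) else v) for k,v in p.items() if k!="frame"})
E
```

```text
pics
0.0187 {'time_s': 0.0, 'q': array([ 5.89410549e+01,  2.18421607e+01,  7.43855083e+01, -5.26863828e-04,
        8.38574629e+01, -1.23347217e+01]), 'qvel': array([-0.0589034 ,  0.03362328, -0.07320873,  0.09306923, -0.04609445,
       -0.05160505]), 'joint_efforts': array([ 1.12691325e-04, -4.48467386e+01, -2.31279033e+01, -1.00929792e-04,
        4.77312453e-03,  1.06207683e-04]), 'position': array([0.17639726, 0.52063546, 0.23069636]), 'tool_rot': array([[-9.47074846e-01,  3.21011933e-01, -7.58738166e-04],
       [ 3.21012682e-01,  9.47074034e-01, -1.27753594e-03],
       [ 3.08476934e-04, -1.45348673e-03, -9.99998896e-01]]), 'ft_force': array([-0.09704391, -0.00531173, -0.25197649]), 'wrist_torque': array([-0.00552972, -0.0155479 ,  0.01240887]), 'grip_width': 0.08511010461703587}
scene {'fx': 592.1252, 'fy': 592.1252, 'cx': 320.9015, 'cy': 241.2493, 'D': [0.0587, 0.0, 0.0, 0.0, 0.0], 'xyz': [-0.9333, -0.466, 1.1833], 'rotation': [[0.343, -0.5234, 0.78], [-0.9392, -0.1798, 0.2924], [-0.0128, -0.8329, -0.5533]], 'shot': 1}
top {'fx': 433.1733, 'fy': 433.1733, 'cx': 317.4058, 'cy': 243.675, 'D': [-0.1076, 0.0, 0.0, 0.0, 0.0], 'xyz': [0.3654, 0.116, 1.2967], 'rotation': [[-0.0163, -0.9893, 0.1453], [-0.9996, 0.0128, -0.0252], [0.0231, -0.1457, -0.9891]], 'shot': 2}
wrist {'fx': 358.6728, 'fy': 358.6728, 'cx': 315.5225, 'cy': 230.6481, 'D': [-0.0648, 0.0, 0.0, 0.0, 0.0], 'xyz': [0.0971, 0.5471, 0.3744], 'rotation': [[0.3206, 0.8958, 0.3078], [0.9472, -0.303, -0.1048], [-0.0006, 0.3252, -0.9457]], 'shot': 3}
```

View pics/a_scene.png

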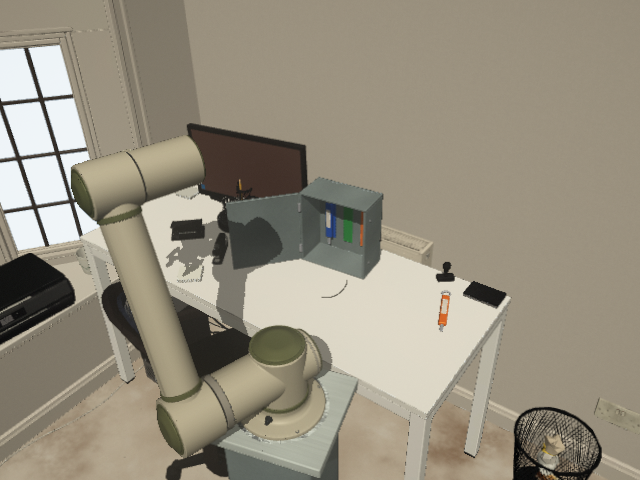

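View pics/a_top.png

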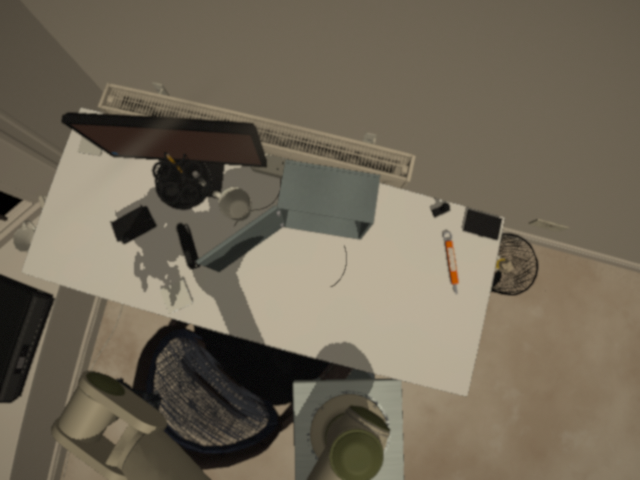

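View pics/a_wrist.png

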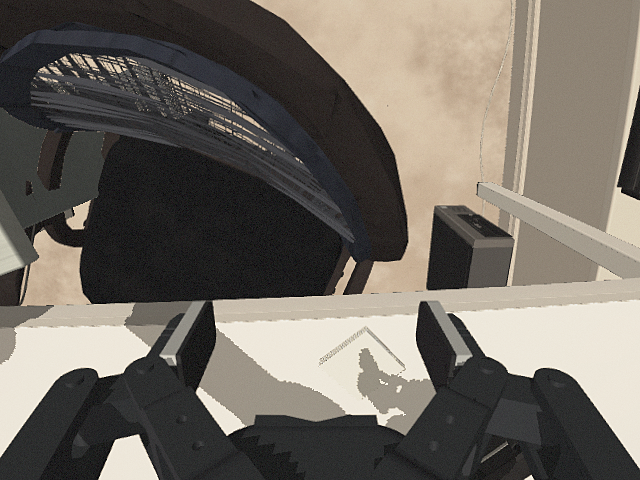

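Top view: tag at about (451,262), ring end up at (447,233), key end at (456,290). Box at about (330,200), door open to the left to (200,265). Scene: plates blue, green, orange left to right, so the orange hook is at y=-65.

```bash
cat > h.py <<'E'
import numpy as np,cv2
def ray(p,uv):
    K=np.array([[p["fx"],0,p["cx"]],[0,p["fy"],p["cy"]],[0,0,1.]])
    n=cv2.undistortPoints(np.array(uv,float).reshape(-1,1,2),K,np.array(p["D"],float)).reshape(-1,2)
    return np.c_[n,np.ones(len(n))]@np.array(p["rotation"]).T
def onplane(p,uv,z):
    d=ray(p,uv);c=np.array(p["xyz"]);t=(z-c[2])/d[:,2]
    return c+t[:,None]*d
def proj(p,X):
    K=np.array([[p["fx"],0,p["cx"]],[0,p["fy"],p["cy"]],[0,0,1.]])
    R=np.array(p["rotation"]).T;t=-R@np.array(p["xyz"])
    return cv2.projectPoints(np.array(X,float).reshape(-1,1,3),cv2.Rodrigues(R)[0],t,K,np.array(p["D"],float))[0].reshape(-1,2)
def boxpts(x,y,yaw,pts):
    c,s=np.cos(yaw),np.sin(yaw)
    return np.array(pts)@np.array([[c,-s,0],[s,c,0],[0,0,1]]).T+[x,y,0]
E
python3 - <<'E'
from rig import *
from h import *
import pickle
P={n:get_image(n) for n in("top","scene")}
out={}
for n,p in P.items():
    for t in("orange_tag","key_box","box_door","orange_hook_bend","hook_blue"):
        r=silhouettes(t,p)
        print(n,t,[(round(a["confidence"],2),np.round(a["box"]).tolist(),int(a["pixels"].sum())) for a in r[:3]])
        out[n,t]=[(a["confidence"],a["pixels"]) for a in r[:2]]
    m=out[n,"orange_tag"][0][1]
    v,u=np.nonzero(m);X=onplane(p,np.c_[u,v],0.007)[:,:2]
    c=X.mean(0);w,V=np.linalg.eigh(np.cov((X-c).T));a=V[:,1]; 
    if a[0]<0:a=-a
    s=(X-c)@a;t=(X-c)@V[:,0]
    print(c,a,np.degrees(np.arctan2(a[1],a[0])),s.min(),s.max(),np.ptp(t), "center",c+a*(s.max()-.095), c+a*(s.min()+.098))
pickle.dump((P,out),open("d.pkl","wb"))
for n,p in P.items():
    big=p["frame"].copy()
    for k in out:
        if k[0]==n and out[k]: 
            cs,_=cv2.findContours(out[k][0][1].astype(np.uint8),0,2);cv2.drawContours(big,cs,-1,(255,0,255),1)
    b=(260,140,400,300) if n=="scene" else (190,140,500,310)
    cv2.imwrite(f"pics/b_{n}.png",cv2.resize(big[b[1]:b[3],b[0]:b[2]],None,fx=800/(b[2]-b[0]) if n=="top" else 3.7,fy=800/(b[2]-b[0]) if n=="top" else 3.7,interpolation=2)[:,:,::-1])
E
```

```text
top orange_tag [(0.68, [452.0, 265.0, 15.0, 52.0], 377)]
top key_box [(0.68, [288.0, 217.0, 183.0, 111.0], 8421)]
top box_door [(0.98, [239.0, 237.0, 87.0, 73.0], 2070)]
top orange_hook_bend []
top hook_blue [(0.69, [452.0, 266.0, 14.0, 58.0], 365)]
[ 0.49184285 -0.32373218] [0.99572585 0.09235813] 5.29928331431915 -0.08114364022568481 0.07356273400153089 0.02849676665061849 center [ 0.47049721 -0.32571209] [ 0.50862716 -0.32217536]
scene orange_tag [(0.75, [443.0, 309.0, 9.0, 39.0], 236)]
scene key_box [(0.64, [305.0, 228.0, 159.0, 102.0], 11008)]
scene box_door [(0.75, [262.0, 233.0, 72.0, 79.0], 4639)]
scene orange_hook_bend [(0.46, [361.0, 228.0, 2.0, 30.0], 66)]
scene hook_blue [(0.54, [331.0, 221.0, 13.0, 36.0], 386)]
[ 0.48690347 -0.32770582] [0.99696444 0.07785828] 4.4654700837855 -0.08704761522470797 0.08714144249267496 0.022680954734099923 center [ 0.47906876 -0.32831767] [ 0.49782261 -0.32685308]
```

View pics/b_top.png

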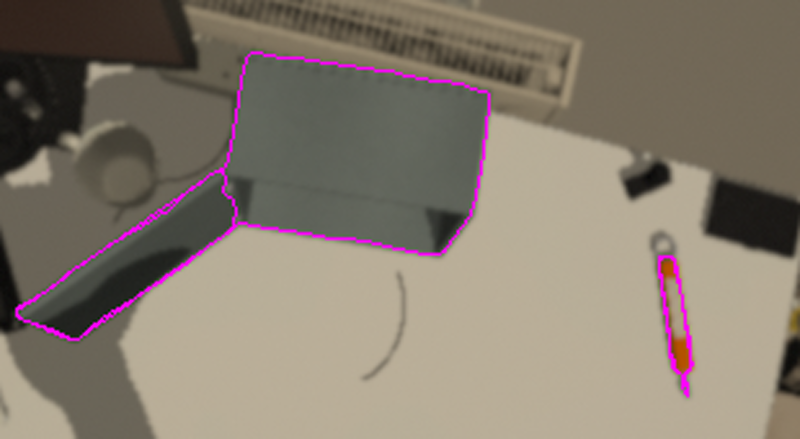

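View pics/b_scene.png

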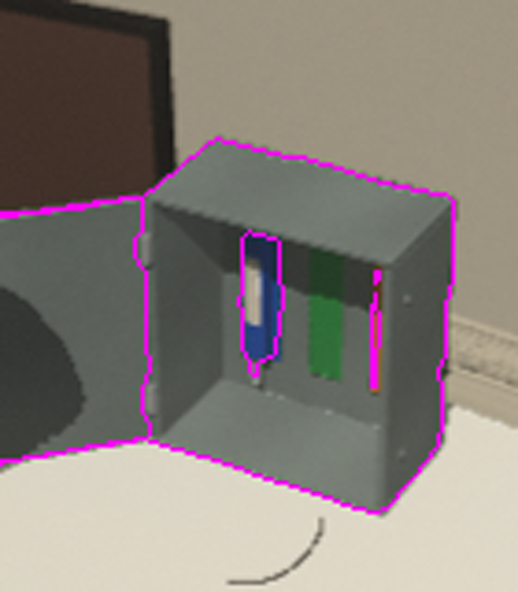

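```bash
cat > fit.py <<'E'
import pickle
from h import *
from scipy.optimize import minimize
P,out=pickle.load(open("d.pkl","rb"))
S=4
def hullmask(p,X,off,sh,m):
    uv=(proj(p,X)-off+0.5)*S
    h=cv2.convexHull(uv.astype(np.float32)).astype(np.int32)
    cv2.fillConvexPoly(m,h,1)
def box3(x0,x1,y0,y1,z0,z1): return [[a,b,c] for a in(x0,x1) for b in(y0,y1) for c in(z0,z1)]
def door(a):
    # panel from hinge: shut dir -y; opening swings toward -x
    pts=np.array(box3(-.010,0,-.236,0,.004,.260)) # shut, thickness outwards -x
    c,s=np.cos(-a),np.sin(-a)
    return pts@np.array([[c,-s,0],[s,c,0],[0,0,1]]).T+[-.0625,.118,0]
def cost(v,ret=False):
    e=0;r={}
    for n,p in P.items():
        m=out[n,"key_box"][0][1]|out[n,"box_door"][0][1]
        M=cv2.resize(m.astype(np.uint8),None,fx=S,fy=S,interpolation=0)
        R=np.zeros_like(M)
        hullmask(p,boxpts(v[0],v[1],v[2],box3(-.0625,.0625,-.12,.12,0,.264)),0,None,R)
        hullmask(p,boxpts(v[0],v[1],v[2],door(v[3])),0,None,R)
        iou=(R&M).sum()/(R|M).sum(); r[n]=iou;e+=1-iou
    return r if ret else e
c=onplane(P["top"],[[331,185]],.264)[0]
best=None
for yaw in(-.3,-.15,0,.15):
  for a in(2.05,2.3):
    v0=np.array([c[0],c[1],yaw,a])
    s=minimize(cost,v0,method="Nelder-Mead",options=dict(initial_simplex=np.vstack([v0]+[v0+d for d in np.diag([.03,.03,.1,.15])]),xatol=1e-4,fatol=1e-5,maxiter=250))
    print(s.x,s.fun,cost(s.x,True))
    if best is None or s.fun<best.fun:best=s
v=best.x
np.save("box.npy",v)
for n,p in P.items():
    im=p["frame"].copy();im=cv2.resize(im,None,fx=4,fy=4,interpolation=2)
    def dl(A,col):
        uv=((proj(p,boxpts(v[0],v[1],v[2],A))+.5)*4).astype(int)
        for i in range(len(uv)-1): cv2.line(im,tuple(map(int,uv[i])),tuple(map(int,uv[i+1])),col,1)
    for A in(box3(-.0625,.0625,-.12,.12,0,.264),box3(-.0625,.0545,-.112,.112,.008,.256)):
        for i in range(8):
            for j in range(i):
                if bin(i^j).count("1")==1: dl([A[i],A[j]],(255,0,255))
    A=door(v[3])
    for i in range(8):
        for j in range(i):
            if bin(i^j).count("1")==1: dl([A[i],A[j]],(255,255,0))
    for y in(-.065,0,.065): dl([[.0545,y,.21],[.0205,y,.21],[.0205,y,.2285]],(0,255,0))
    x0,y0=(290,165) if n=="scene" else (190,140)
    w=110 if n=="scene" else 200
    cc=im[y0*4:(y0+int(w*.75)+40)*4,x0*4:(x0+w)*4]
    cc=cv2.resize(cc,None,fx=1 if n=="top" else 1.2,fy=1 if n=="top" else 1.2)
    cv2.imwrite(f"pics/c_{n}.png",cc[:,:,::-1])
E
python3 fit.py
python3 - <<'E'
from h import *
import pickle
P,out=pickle.load(open("d.pkl","rb"))
for n,p in P.items():
    x0,y0,w,h=(425,220,45,80) if n=="top" else (425,280,45,65)
    im=cv2.resize(p["frame"][y0:y0+h,x0:x0+w],None,fx=7,fy=7,interpolation=0)
    cv2.imwrite(f"pics/tag_{n}.png",im[:,:,::-1])
E
```

```text
[ 0.65107103  0.05901498 -0.17156349  2.3563376 ] 0.0941029711540996 {'top': np.float64(0.978064104700963), 'scene': np.float64(0.9278329241449373)}
[ 0.65043013  0.05900042 -0.17535907  2.35147005] 0.09374990531008409 {'top': np.float64(0.9784086626271997), 'scene': np.float64(0.9278414320627162)}
[ 0.65014358  0.05906889 -0.1733528   2.35682901] 0.09321272569687811 {'top': np.float64(0.9789936386122455), 'scene': np.float64(0.9277936356908764)}
[ 0.65063556  0.05877844 -0.16688912  2.36548735] 0.09336021979139719 {'top': np.float64(0.9783353990446991), 'scene': np.float64(0.9283043811639037)}
[ 0.64984235  0.0591699  -0.18442199  2.33555422] 0.09548200963915376 {'top': np.float64(0.9755580631627678), 'scene': np.float64(0.9289599271980784)}
[ 0.65050696  0.05893424 -0.16770845  2.36411704] 0.09286430410157842 {'top': np.float64(0.9782474891201239), 'scene': np.float64(0.9288882067782976)}
[ 0.65082202  0.05930432 -0.15023125  2.39549431] 0.0997788184670032 {'top': np.float64(0.972812700889149), 'scene': np.float64(0.9274084806438478)}
[ 0.65084456  0.05916695 -0.17328263  2.35074365] 0.09379027436691323 {'top': np.float64(0.9783136195394723), 'scene': np.float64(0.9278961060936145)}
```

View pics/c_scene.png

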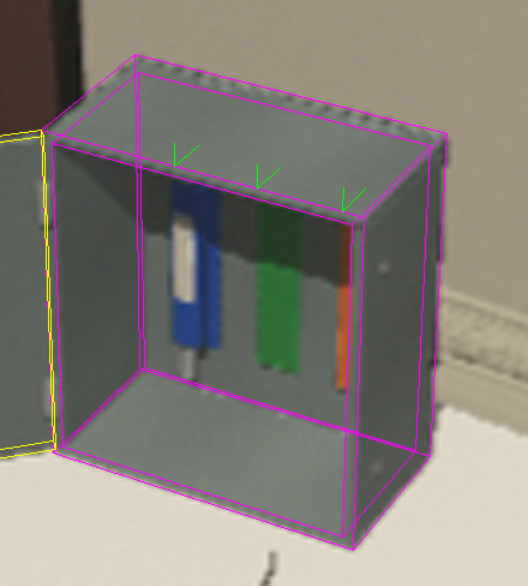

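View pics/c_top.png

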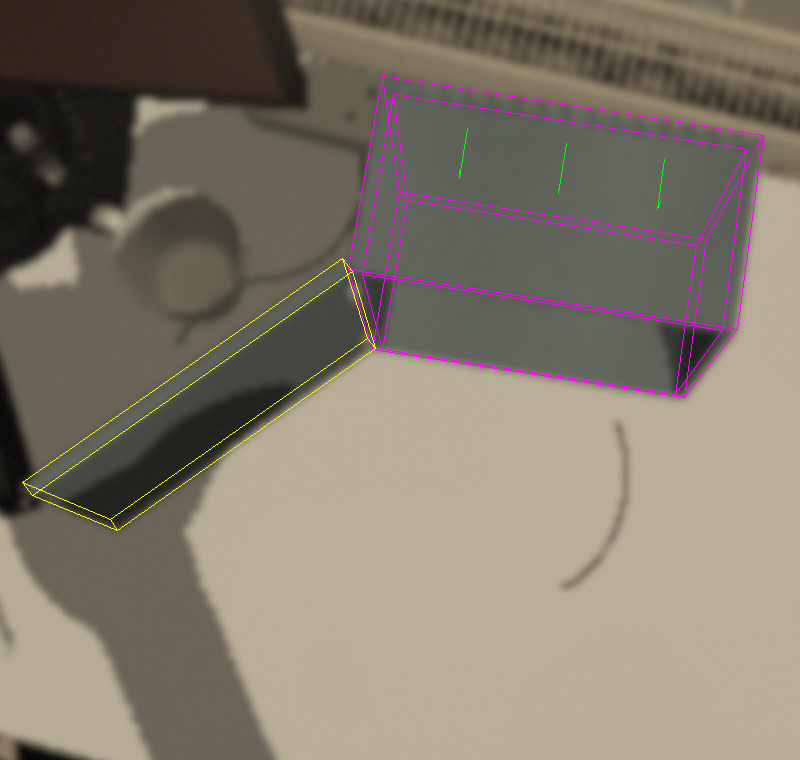

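View pics/tag_top.png

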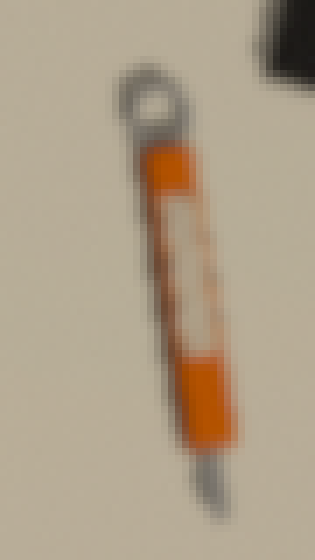

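View pics/tag_scene.png

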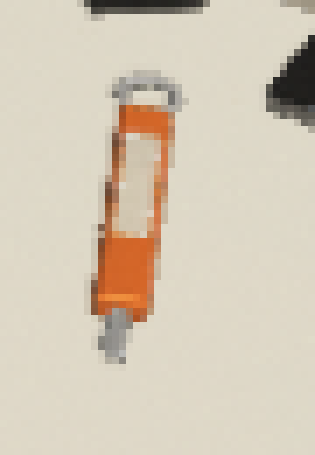

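Run:
```python
from h import *
import pickle
P,out=pickle.load(open("d.pkl","rb"))
def f(n,pts,o,z): return onplane(P[n],np.array(pts)/7+o-.5,z)[:,:2]
t=np.array([425,220]);s=np.array([425,280])
A=f("top",[[152,104]],t,.007)[0];B=f("top",[[170,146],[211,448]],t,.014)
tip=f("top",[[222,518]],t,.007)[0]
print("eye",A,"bar ends",B,"tip",tip)
d=A-B[1];d/=np.linalg.norm(d)
e=B[0]-B[1];print(np.linalg.norm(e),np.linalg.norm(A-B[1]),np.linalg.norm(A-tip),np.degrees(np.arctan2(d[1],d[0])),np.degrees(np.arctan2(e[1],e[0])))
As=f("scene",[[148,93]],s,.007)[0];Bs=f("scene",[[147,107],[123,297]],s,.014)
print("scene",As,Bs, np.linalg.norm(Bs[0]-Bs[1]))
for Eye,b in((A,B),(As,Bs)):
    d=b[0]-b[1];d/=np.linalg.norm(d)
    print("centre",b.mean(0)+.001*d, Eye-.08*d,np.degrees(np.arctan2(d[1],d[0])))
v=np.load("box.npy");print(v,boxpts(v[0],v[1],v[2],[[.0205,-.065,.21],[-.0625,-.065,.21]]))
```

```text
eye [ 0.57867106 -0.31301531] bar ends [[ 0.55888185 -0.31760805]
 [ 0.42728434 -0.32808296]] tip [ 0.39735744 -0.33371273]
0.13201373946441802 0.15213472100378825 0.18249113159765204 5.683977896021668 4.551040773208948
scene [ 0.57694466 -0.31704193] [[ 0.55787789 -0.31927678]
 [ 0.42805176 -0.33230621]] 0.13047831518381114
centre [ 0.49407994 -0.32276616] [ 0.4989233  -0.31936308] 4.551040773208948
centre [ 0.49395983 -0.32569164] [ 0.49734453 -0.32503064] 5.731046654597769
[ 0.65050696  0.05893424 -0.16770845  2.36411704] [[ 0.65986932 -0.00857573  0.21      ]
 [ 0.57803382  0.00527891  0.21      ]]
```

```bash
python3 -m crank '{"slide":[[-0.026,-0.036,0],[-0.053,-0.072,0],[-0.079,-0.108,0],[-0.105,-0.144,0],[-0.132,-0.18,0],[-0.158,-0.216,0],[-0.184,-0.252,0],[-0.211,-0.287,0]],"roll":[0,0,0,0,0,0,0,0],"grip":[0.085,0.085,0.085,0.085,0.085,0.085,0.085,0.085]}' 60
```

```text
time_s: 1.55
position: [0.2842, 0.1798, 0.2316]
tool_rot: [[-0.947, 0.32, 0.001], [0.32, 0.947, 0.0], [-0.001, 0.0, -1.0]]
ft_force: [0.7, 0.7, 0.4]
grip_width: 0.0852
```

```bash
python3 -m crank '{"slide":[[-0.026,-0.036,0],[-0.053,-0.072,0],[-0.079,-0.108,0],[-0.105,-0.144,0],[-0.132,-0.18,0],[-0.158,-0.216,0],[-0.184,-0.252,0],[-0.211,-0.287,0]],"roll":[0,0,0,0,0,0,0,0],"grip":[0.085,0.085,0.085,0.085,0.085,0.085,0.085,0.085]}'
python3 -m crank '{"slide":[[-0.02,-0.03,0.01],[-0.04,-0.06,0.02],[-0.06,-0.09,0.03],[-0.08,-0.12,0.04],[-0.1,-0.14,0.05],[-0.105,-0.144,0.06],[-0.105,-0.144,0.06],[-0.105,-0.144,0.06]],"roll":[-0.07,-0.14,-0.21,-0.28,-0.35,-0.417,-0.417,-0.417],"grip":[0.085,0.085,0.085,0.085,0.085,0.085,0.085,0.085]}'
python3 - <<'E'
from rig import *
from h import *
p=get_image("wrist");cv2.imwrite("pics/w1.png",p["frame"][:,:,::-1])
o=observe();print(o["position"],o["q"])
r=silhouettes("orange_tag",p);print([(a["confidence"],a["box"]) for a in r])
d=np.array([np.cos(np.radians(5.2)),np.sin(np.radians(5.2))]);c=np.array([.495,-.324])
for x in(-.068,-.05,.066,.08): print(x,proj(p,[*(c+d*x),.014 if x<.07 else .007]))
E
```

```text
time_s: 2.35
position: [0.3921, -0.1603, 0.2315]
tool_rot: [[-0.947, 0.322, 0.0], [0.322, 0.947, -0.0], [-0.001, -0.0, -1.0]]
ft_force: [0.8, 0.1, 0.3]
grip_width: 0.0851
time_s: 3.15
position: [0.4451, -0.3279, 0.1715]
tool_rot: [[-0.996, -0.088, -0.0], [-0.088, 0.996, 0.0], [0.0, 0.0, -1.0]]
ft_force: [-0.8, 0.5, 0.1]
grip_width: 0.0852
[ 0.44512114 -0.32783616  0.17192061] [-4.86445566e+01  2.49253572e+01  7.96111841e+01  1.94662267e-03
  7.54378902e+01 -1.43743637e+02]
[(0.58, [317.1, 248.4, 28.5, 190.9])]
-0.068 [[315.20412575 188.97833748]]
-0.05 [[315.24719512 209.28951478]]
0.066 [[315.49144245 323.62902882]]
0.08 [[315.51070551 331.51129642]]
```

View pics/w1.png

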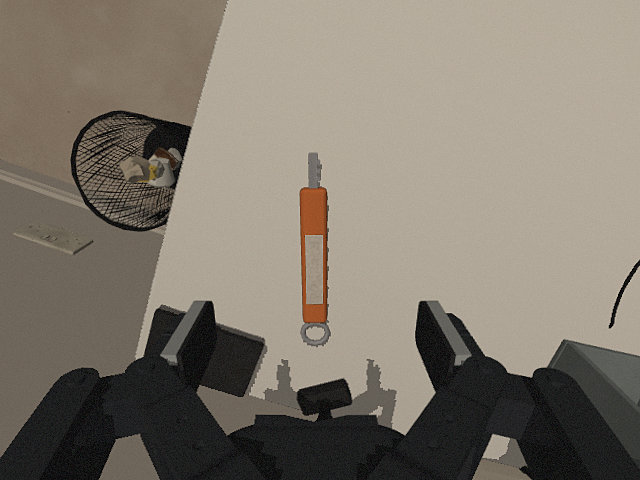

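```bash
python3 -m crank '{"slide":[[0,0,0.03],[0,0,0.06],[0,0,0.09],[0,0,0.12],[0,0,0.14],[0,0,0.15],[0,0,0.158],[0,0,0.158]],"roll":[0,0,0,0,0,0,0,0],"grip":[0.05,0.05,0.05,0.05,0.05,0.05,0.05,0.05]}'
python3 -m crank '{"slide":[[0,0,0.005],[0,0,0.009],[0,0,0.009],[0,0,0.009],[0,0,0.009],[0,0,0.009],[0,0,0.009],[0,0,0.009]],"roll":[0,0,0,0,0,0,0,0],"grip":[0.05,0.05,0.04,0.03,0.015,0.01,0.01,0.01]}' 60
python3 -m crank '{"slide":[[0,0,0],[0,0,0],[0,0,-0.01],[0,0,-0.03],[0,0,-0.06],[0,0,-0.09],[0,0,-0.1],[0,0,-0.1]],"roll":[0,0,0,0,0,0,0,0],"grip":[0.01,0.01,0.01,0.01,0.01,0.01,0.01,0.01]}' 60
python3 - <<'E'
from rig import *
from h import *
p=get_image("wrist");cv2.imwrite("pics/w2.png",p["frame"][:,:,::-1])
E
```

```text
time_s: 4.05
position: [0.4452, -0.3282, 0.0134]
tool_rot: [[-0.996, -0.09, 0.0], [-0.09, 0.996, -0.0], [-0.0, -0.0, -1.0]]
ft_force: [-0.3, -0.2, 0.3]
grip_width: 0.0504
time_s: 4.85
position: [0.4454, -0.3285, 0.0048]
tool_rot: [[-0.996, -0.09, 0.001], [-0.09, 0.996, -0.001], [-0.001, -0.001, -1.0]]
ft_force: [-1.1, 0.7, 6.5]
grip_width: 0.0222
time_s: 5.65
position: [0.4455, -0.3286, 0.1055]
tool_rot: [[-0.996, -0.09, 0.002], [-0.09, 0.996, -0.002], [-0.002, -0.002, -1.0]]
ft_force: [0.5, -0.1, 0.1]
grip_width: 0.0221
```

View pics/w2.png

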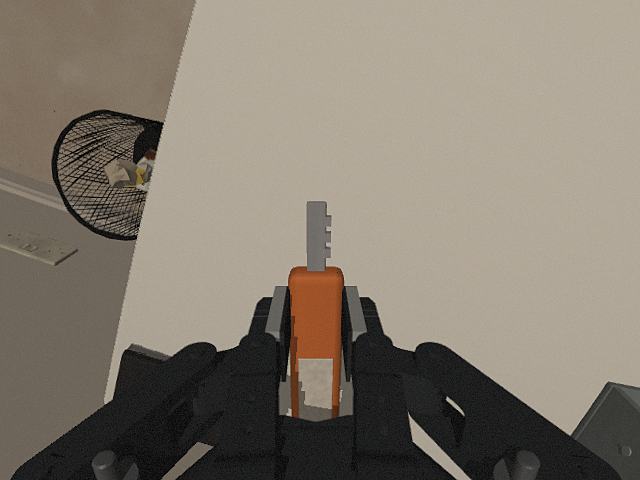

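Run:
```python
from rig import *
from h import *
p=get_image("wrist");o=observe();print(o["position"])
t=o["position"];d=-o["tool_rot"][:,0];d=d/np.linalg.norm(d)
for off in(-.05,): 
  for dz in(.002,.0025,):
    for tilt in(0,2,-2):
      for x,z in((-.068,.007),(-.098,.0015)):
        s=x-off; print(off,tilt,x,proj(p,t+d*s+[0,0,dz+z-s*np.tan(np.radians(tilt))]))
for n in("scene","top"):
    q=get_image(n);cv2.imwrite(f"pics/d_{n}.png",cv2.resize(q["frame"][180:330,340:540],None,fx=4,fy=4,interpolation=2)[:,:,::-1])
    for x in(-.098,-.068,.066,.08,.095):
        print(n,x,((proj(q,t+d*(x+.05)+[0,0,.002])[0]-[340,180]+.5)*4).round(1))
```

```text
[ 0.44473541 -0.32784182  0.10325634]
-0.05 0 -0.068 [[317.53540551 273.75265008]]
-0.05 0 -0.098 [[317.62109111 200.53170501]]
-0.05 2 -0.068 [[317.54432119 274.41625211]]
-0.05 2 -0.098 [[317.64697217 201.56367556]]
-0.05 -2 -0.068 [[317.52655906 273.09424798]]
-0.05 -2 -0.098 [[317.59576964 199.52216639]]
-0.05 0 -0.068 [[317.54249183 274.28008731]]
-0.05 0 -0.098 [[317.62875189 200.83715483]]
-0.05 2 -0.068 [[317.55146314 274.94786908]]
-0.05 2 -0.098 [[317.65480346 201.87596092]]
-0.05 -2 -0.068 [[317.53359038 273.61755385]]
-0.05 -2 -0.098 [[317.6032654  199.82100171]]
scene -0.098 [414.7 499.1]
scene -0.068 [418.5 473. ]
scene 0.066 [434.4 364.8]
scene 0.08 [435.9 354.3]
scene 0.095 [437.5 343.1]
top -0.098 [512. 452.]
top -0.068 [505.8 409.4]
top 0.066 [477.6 221.9]
top 0.08 [474.6 202.6]
top 0.095 [471.4 182. ]
```

View pics/d_scene.png

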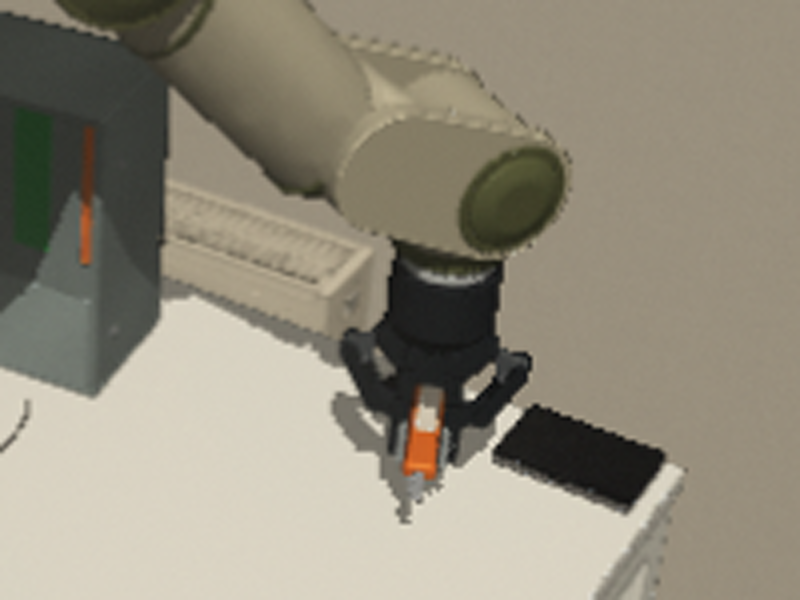

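View pics/d_top.png

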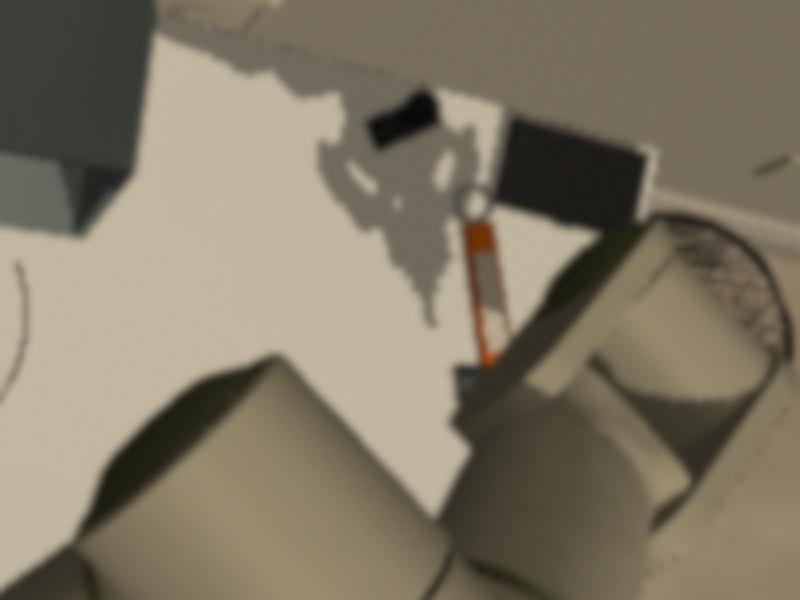

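```bash
python3 -m crank '{"slide":[[0.006,0.02,-0.03],[0.012,0.045,-0.055],[0.018,0.07,-0.08],[0.024,0.095,-0.105],[0.0286,0.12,-0.125],[0.0286,0.133,-0.1335],[0.0286,0.133,-0.1335],[0.0286,0.133,-0.1335]],"roll":[0.05,0.1,0.15,0.2,0.258,0.258,0.258,0.258],"grip":[0.01,0.01,0.01,0.01,0.01,0.01,0.01,0.01]}'
python3 -m crank '{"slide":[[0.006,0.035,0],[0.012,0.07,0],[0.018,0.105,0],[0.024,0.14,0],[0.029,0.172,0],[0.034,0.202,0],[0.039,0.2295,0],[0.039,0.2295,0]],"roll":[0,0,0,0,0,0,0,0],"grip":[0.01,0.01,0.01,0.01,0.01,0.01,0.01,0.01]}'
python3 - <<'E'
from rig import *
from h import *
v=np.load("box.npy")
o=observe();t=o["position"];print(o["position"],o["q"],o["tool_rot"])
d=-o["tool_rot"][:,0];print("yaw",np.degrees(np.arctan2(d[1],d[0])))
hk=boxpts(*v[:3],[[.0545,-.065,.21],[.0205,-.065,.21],[.0205,-.065,.2285]])
eye=t+.129*d+[0,0,.0025]; e=hk[1]-eye
print("eye",eye,"remaining fwd",e@d,"lat(tool y)",e@o["tool_rot"][:,1])
for n,c in(("scene",(290,170)),("top",(260,130)),("wrist",(0,0))):
    q=get_image(n);im=q["frame"]
    if n!="wrist":
        im=cv2.resize(im[c[1]:c[1]+130,c[0]:c[0]+140],None,fx=4.5,fy=4.5,interpolation=2)
    print(n,((proj(q,eye)[0]-c+.5)*4.5).round(1))
    cv2.imwrite(f"pics/e_{n}.png",im[:,:,::-1])
E
```

```text
time_s: 6.65
position: [0.4049, -0.1988, 0.2367]
tool_rot: [[-0.986, 0.166, -0.001], [0.166, 0.986, 0.001], [0.001, 0.001, -1.0]]
ft_force: [-0.2, -0.5, -0.7]
grip_width: 0.0219
time_s: 7.45
position: [0.4046, 0.036, 0.2365]
tool_rot: [[-0.987, 0.164, -0.003], [0.164, 0.987, 0.001], [0.003, 0.001, -1.0]]
ft_force: [-0.2, 0.0, -0.1]
grip_width: 0.0221
[0.40463571 0.03599586 0.23652633] [-1.17456278e+01  6.99498230e+00  9.42052105e+01  2.55353533e-02
  7.89524975e+01 -9.23272214e+01] [[-9.86502235e-01  1.63728404e-01 -2.52008152e-03]
 [ 1.63726433e-01  9.86505303e-01  9.70749042e-04]
 [ 2.64501297e-03  5.45042140e-04 -9.99996353e-01]]
yaw -9.423291656648546
eye [0.5318945  0.01487515 0.23868512] remaining fwd 0.13016284380349583 lat(tool y) -0.0021969361176193405
scene [234.4 224.6]
top [394.8 492.2]
wrist [1442.2 2223.4]
```

View pics/e_scene.png

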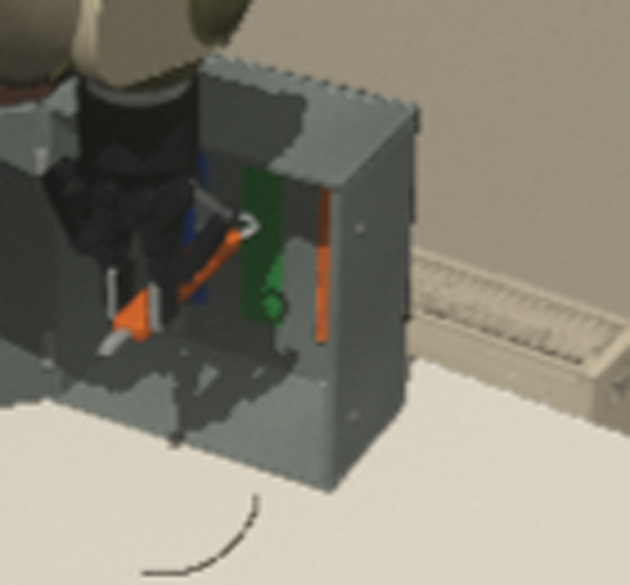

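View pics/e_top.png

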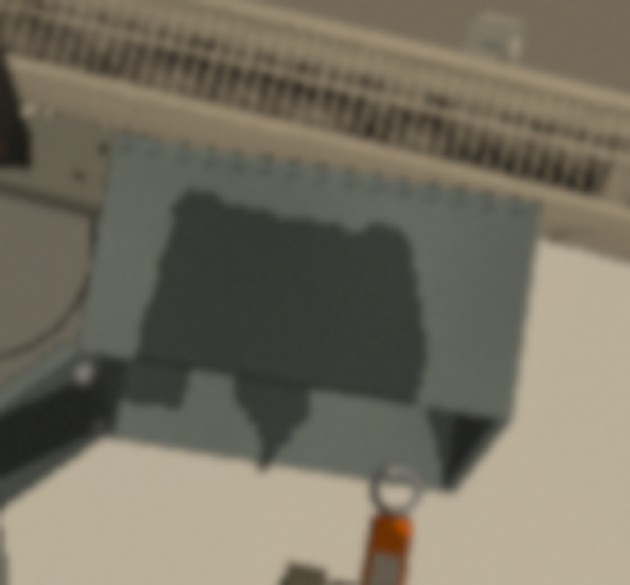

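View pics/e_wrist.png

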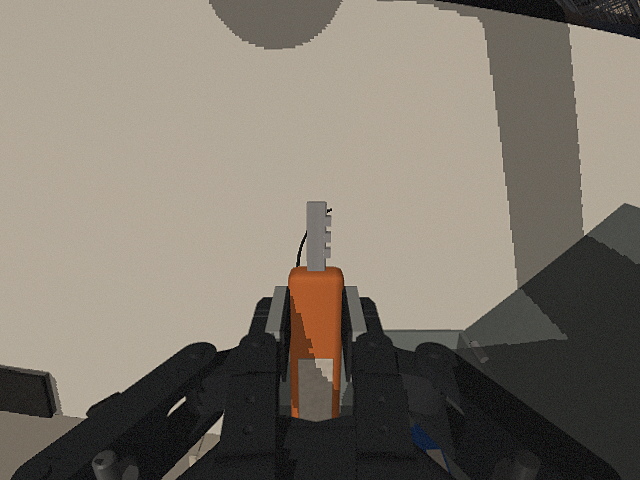

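Run:
```python
from rig import *
from h import *
v=np.load("box.npy")
o=observe();t=o["position"];d=-o["tool_rot"][:,0];y=o["tool_rot"][:,1];print(t)
eye=t+.129*d+[0,0,.0025]
for n,c in(("scene",(325,185)),("top",(325,215))):
    q=get_image(n);F=14;w,h=50,42
    im=cv2.resize(q["frame"][c[1]:c[1]+h,c[0]:c[0]+w],None,fx=F,fy=F,interpolation=0)
    def pts(X): return ((proj(q,X)-c+.5)*F).astype(int)
    a=np.linspace(0,2*np.pi,40)[:,None]
    for r in(.0125,): cv2.polylines(im,[pts(eye+r*(np.cos(a)*d+np.sin(a)*y))],True,(255,0,255),1)
    for X in([[.0535,-.048,.256],[.0535,-.048,.06]],[[.0535,-.082,.256],[.0535,-.082,.06]],[[-.0625,-.112,.256],[-.0625,-.112,.0]],[[-.0625,-.12,.264],[-.0625,-.12,.0]],[[-.0625,-.12,.264],[-.0625,.12,.264]],[[.0625,-.12,.264],[-.0625,-.12,.264]],[[-.0625,-.112,.256],[-.0625,.112,.256]],[[-.0625,-.12,0],[-.0625,.12,0]]):
        cv2.polylines(im,[pts(boxpts(*v[:3],X))],False,(0,255,255),1)
    cv2.polylines(im,[pts(boxpts(*v[:3],[[.0545,-.065,.21],[.0205,-.065,.21],[.0205,-.065,.2285]]))],False,(0,255,0),1)
    cv2.imwrite(f"pics/f_{n}.png",im[:,:,::-1])
```

```text
[0.40495373 0.03361379 0.23695108]
```

View pics/f_scene.png

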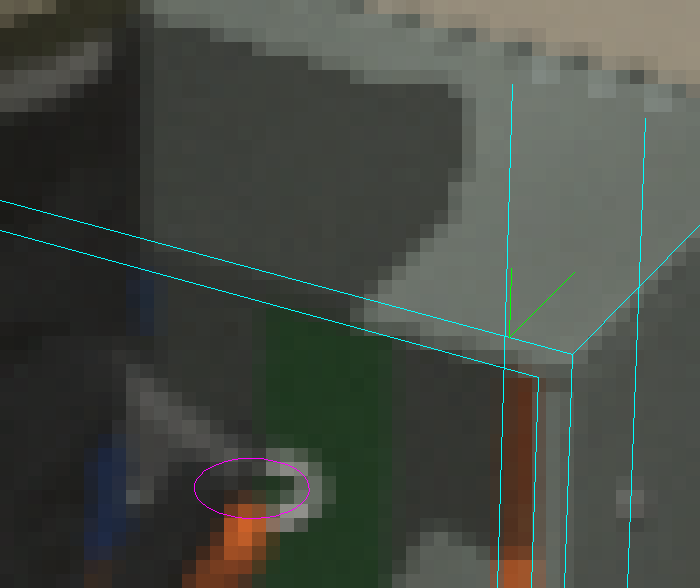

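View pics/f_top.png

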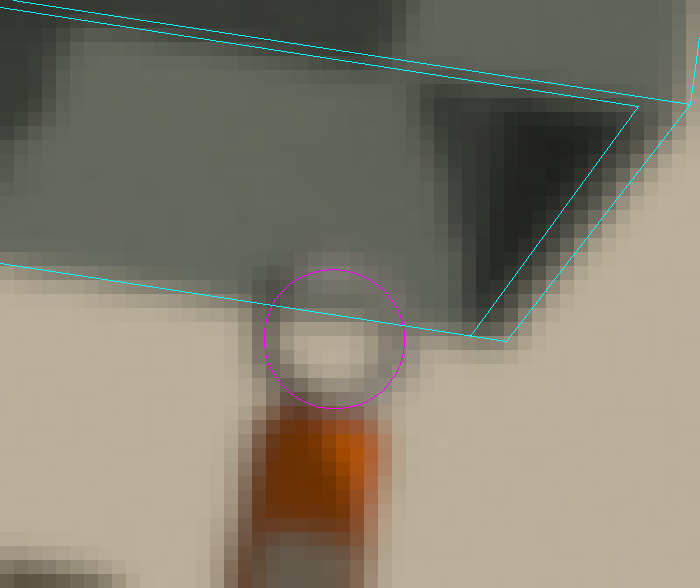

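```bash
python3 -m crank '{"slide":[[-0.015,0,0],[-0.03,0,0],[-0.045,0,0],[-0.06,0,0],[-0.075,0,0],[-0.09,0,0],[-0.1,0,0],[-0.1,0,0]],"roll":[0,0,0,0,0,0,0,0],"grip":[0.01,0.01,0.01,0.01,0.01,0.01,0.01,0.01]}'
python3 -m crank '{"slide":[[-0.008,0,0],[-0.016,0,0],[-0.023,0,0],[-0.028,0,0],[-0.0295,0,0],[-0.0295,0,0],[-0.0295,0,0],[-0.0295,0,0]],"roll":[0,0,0,0,0,0,0,0],"grip":[0.01,0.01,0.01,0.01,0.01,0.01,0.01,0.01]}'
cat > see.py <<'E'
from rig import *
from h import *
import sys
tag=sys.argv[1]
v=np.load("box.npy")
T=[];
for n,c in(("scene",(325,180)),("wrist",(0,0))):
    q=get_image(n);o=observe();T.append(o["position"]);t=T[-1];d=-o["tool_rot"][:,0];y=o["tool_rot"][:,1]
    eye=t+.129*d+[0,0,.0025]
    if n=="wrist": cv2.imwrite(f"pics/{tag}_{n}.png",q["frame"][:,:,::-1]);continue
    F=12;w,h=66,50
    im=cv2.resize(q["frame"][c[1]:c[1]+h,c[0]:c[0]+w],None,fx=F,fy=F,interpolation=0)
    cv2.imwrite(f"pics/{tag}_raw.png",im[:,:,::-1])
    def pts(X): return ((proj(q,X)-c+.5)*F).astype(int)
    a=np.linspace(0,2*np.pi,40)[:,None]
    cv2.polylines(im,[pts(eye+.0125*(np.cos(a)*d+np.sin(a)*y))],True,(255,0,255),1)
    cv2.polylines(im,[pts(boxpts(*v[:3],[[.0545,-.065,.21],[.0205,-.065,.21],[.0205,-.065,.2285]]))],False,(0,255,0),1)
    cv2.imwrite(f"pics/{tag}_{n}.png",im[:,:,::-1])
t=np.mean(T,0);hk=boxpts(*v[:3],[[.0205,-.065,.21]])[0];e=hk-(t+.129*d+[0,0,.0025])
print(t,"fwd",e@d,"lat",e@y,"eye z",t[2]+.0025,"F",o["ft_force"])
E
python3 see.py g
```

```text
time_s: 8.5
position: [0.504, 0.0168, 0.2373]
tool_rot: [[-0.986, 0.168, -0.001], [0.168, 0.986, 0.0], [0.001, -0.0, -1.0]]
ft_force: [-0.1, -0.4, -0.8]
grip_width: 0.0226
time_s: 9.3
position: [0.5321, 0.0128, 0.2379]
tool_rot: [[-0.986, 0.167, 0.0], [0.167, 0.986, -0.0], [-0.0, -0.0, -1.0]]
ft_force: [0.4, -0.2, 0.1]
grip_width: 0.0218
[0.53211866 0.01281133 0.23790368] fwd 0.0005254435962470086 lat 0.0002445028485578658 eye z 0.24040368264441692 F [-0.04332042 -0.798404    0.23020489]
```

View pics/g_scene.png

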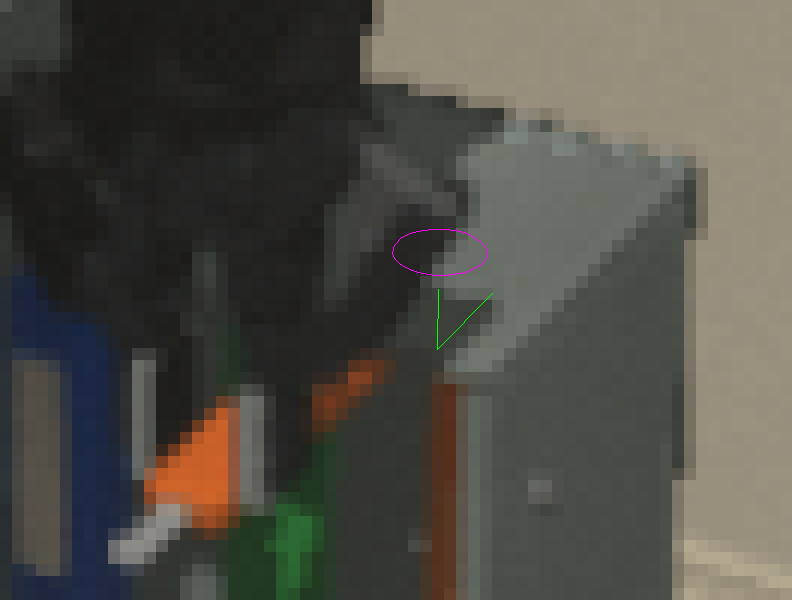

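View pics/g_wrist.png

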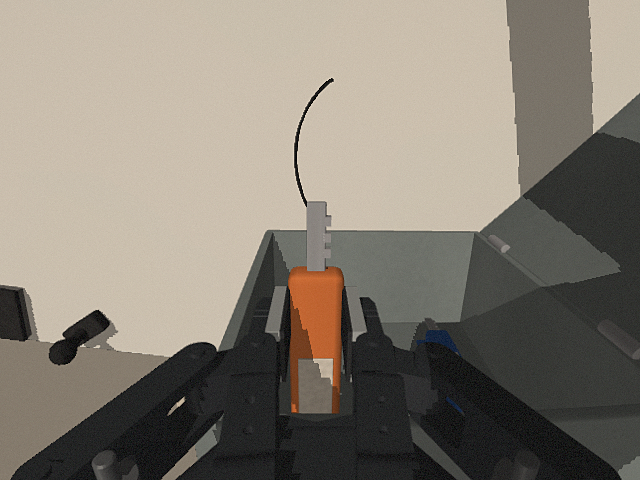

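```bash
python3 -m crank '{"slide":[[0,0,0.003],[0,0,0.006],[0,0,0.009],[0,0,0.012],[0,0,0.014],[0,0,0.014],[0,0,0.014],[0,0,0.014]],"roll":[0,0,0,0,0,0,0,0],"grip":[0.01,0.01,0.01,0.01,0.01,0.01,0.01,0.01]}'
```

```text
time_s: 10.2
position: [0.5323, 0.0127, 0.2239]
tool_rot: [[-0.986, 0.167, 0.0], [0.167, 0.986, -0.0], [-0.0, -0.0, -1.0]]
ft_force: [-0.1, 0.4, -0.2]
grip_width: 0.0221
```

```bash
python3 -m crank '{"slide":[[0,0,0.003],[0,0,0.006],[0,0,0.009],[0,0,0.009],[0.004,0,0.009],[0.008,0,0.009],[0.011,0,0.009],[0.011,0,0.009]],"roll":[0,0,0,0,0,0,0,0],"grip":[0.01,0.01,0.01,0.01,0.01,0.01,0.01,0.01]}'
```

```text
time_s: 11.0
position: [0.5227, 0.0143, 0.2156]
tool_rot: [[-0.986, 0.167, 0.005], [0.167, 0.986, -0.001], [-0.005, 0.0, -1.0]]
ft_force: [7.6, -1.2, -2.5]
grip_width: 0.0222
```

```bash
python3 -m crank '{"slide":[[-0.002,0,0],[-0.003,0,0.005],[-0.003,0,0.01],[-0.003,0,0.015],[-0.004,0,0.02],[-0.005,0,0.025],[-0.006,0,0.03],[-0.006,0,0.03]],"roll":[0,0,0,0,0,0,0,0],"grip":[0.018,0.018,0.018,0.018,0.018,0.018,0.018,0.018]}' 20
python3 see.py k
```

```text
time_s: 11.8
position: [0.5273, 0.0136, 0.1841]
tool_rot: [[-0.986, 0.167, -0.001], [0.167, 0.986, 0.0], [0.001, -0.0, -1.0]]
ft_force: [0.4, -1.0, 3.1]
grip_width: 0.0221
[0.52720172 0.01353718 0.18458693] fwd 0.0054824155070469964 lat 0.0003718737325917585 eye z 0.18708692982507677 F [ 0.44435777 -0.11662349  1.97420524]
```

View pics/k_raw.png

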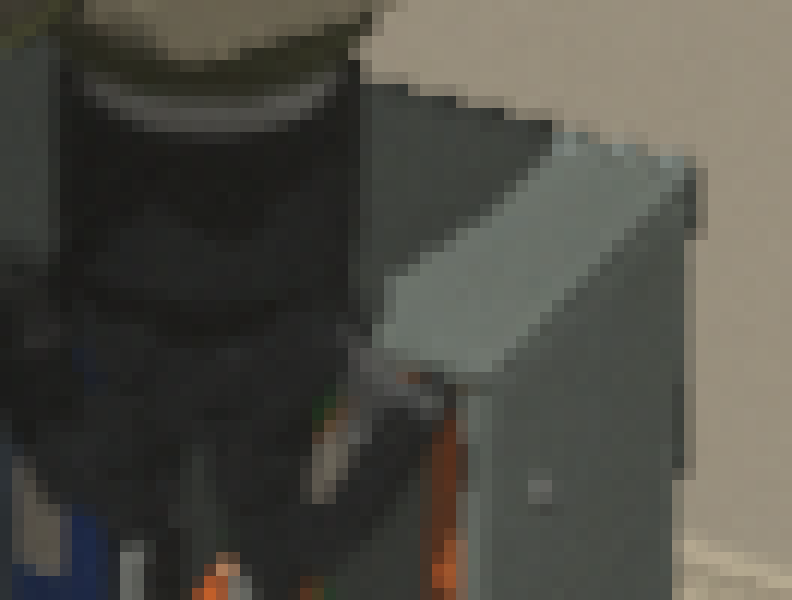

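View pics/k_wrist.png

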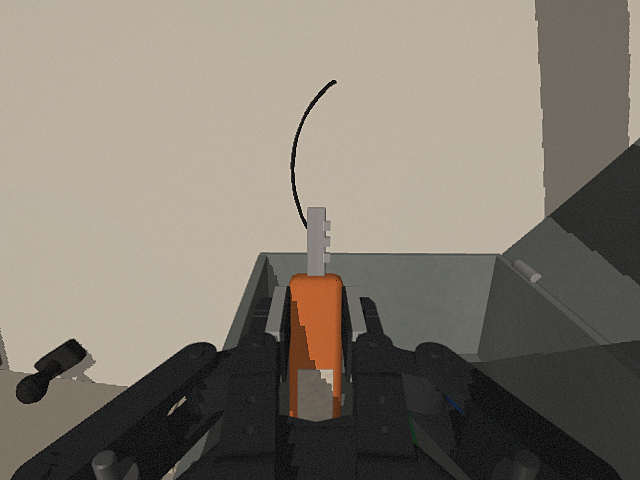

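```bash
python3 -m crank '{"slide":[[0,0,0],[0,0,0],[0,0,0],[0,0,0],[0,0,0],[0,0,0],[0,0,0],[0,0,0]],"roll":[0,0,0,0,0,0,0,0],"grip":[0.03,0.04,0.05,0.06,0.06,0.06,0.06,0.06]}'
python3 see.py l
```

```text
time_s: 12.7
position: [0.5273, 0.0136, 0.1848]
tool_rot: [[-0.986, 0.167, -0.0], [0.167, 0.986, -0.0], [0.0, -0.0, -1.0]]
ft_force: [-0.7, 0.2, 0.1]
grip_width: 0.06
[0.52732845 0.01357612 0.18483409] fwd 0.005378781572228905 lat 0.0002924423767046097 eye z 0.1873340949424755 F [-0.01692437  0.70596344 -1.10290666]
```

View pics/l_wrist.png

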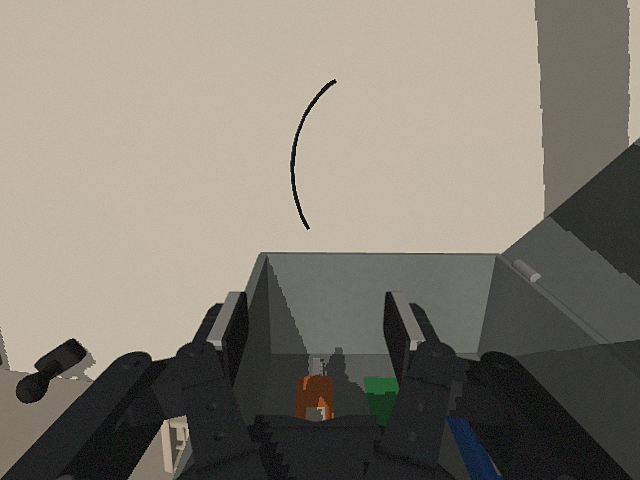

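View pics/l_raw.png

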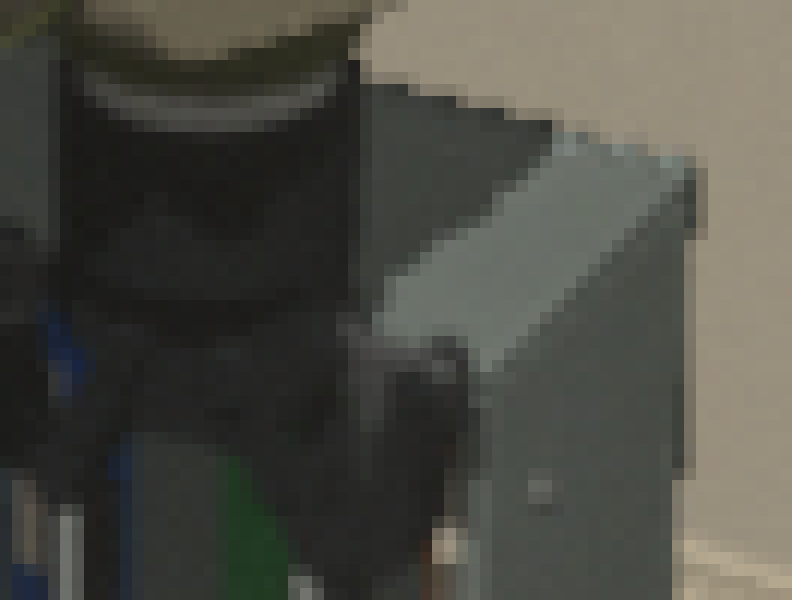

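```bash
python3 -m crank '{"slide":[[0.015,0,0],[0.035,0,0],[0.06,0,0],[0.085,0,0],[0.11,0,0],[0.135,0,0],[0.15,0,0],[0.15,0,0]],"roll":[0,0,0,0,0,0,0,0],"grip":[0.06,0.06,0.06,0.06,0.06,0.06,0.06,0.06]}'
python3 - <<'E'
from rig import *
from h import *
for n,c in(("scene",(190,120)),("top",(60,90)),("wrist",(0,0))):
    q=get_image(n);im=q["frame"]
    if n!="wrist": im=cv2.resize(im[c[1]:c[1]+180,c[0]:c[0]+220],None,fx=3.3,fy=3.3,interpolation=2)
    cv2.imwrite(f"pics/m_{n}.png",im[:,:,::-1])
    if n=="top":
        print("mug",onplane(q,[[235,205]],.08),"stapler",onplane(q,[[188,245]],.04))
        for z in(.0,.2,.3,.45): print(z,onplane(q,[[267,165],[262,125],[120,160]],z)[:,:2].round(3).tolist())
    if n=="scene":
        for z in(.0,.2,.3,.45): print(z,onplane(q,[[305,148],[305,192]],z)[:,:2].round(3).tolist())
E
```

```text
time_s: 13.6
position: [0.3781, 0.039, 0.185]
tool_rot: [[-0.986, 0.167, -0.0], [0.167, 0.986, 0.0], [0.0, 0.0, -1.0]]
ft_force: [-0.0, 0.3, 0.7]
grip_width: 0.0599
0.0 [[1.459, 0.504], [1.059, 0.348]]
0.2 [[1.055, 0.34], [0.722, 0.21]]
0.3 [[0.852, 0.258], [0.554, 0.141]]
0.45 [[0.549, 0.135], [0.301, 0.038]]
mug [[0.65971427 0.32041429 0.08      ]] stapler [[0.55098284 0.46457518 0.04      ]]
0.0 [[0.806, 0.236], [0.939, 0.253], [0.832, 0.705]]
0.2 [[0.738, 0.218], [0.851, 0.232], [0.76, 0.614]]
0.3 [[0.704, 0.208], [0.806, 0.221], [0.724, 0.569]]
0.45 [[0.653, 0.194], [0.74, 0.205], [0.67, 0.5]]
```

View pics/m_scene.png

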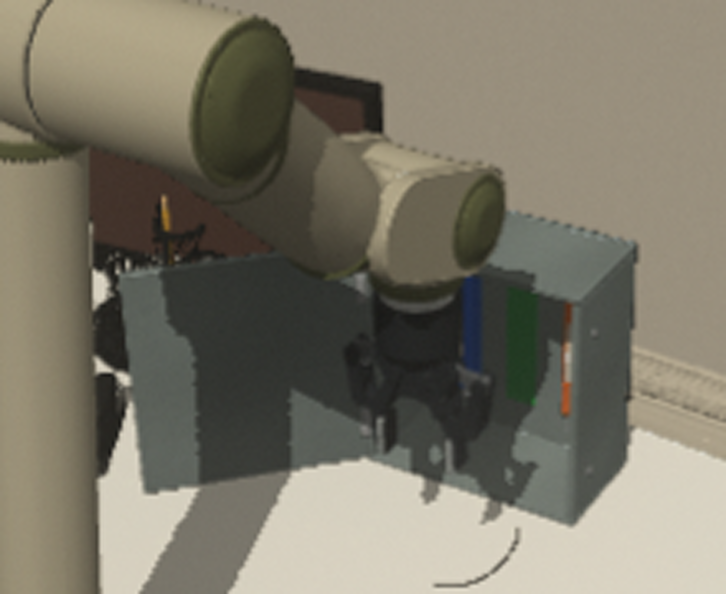

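View pics/m_top.png

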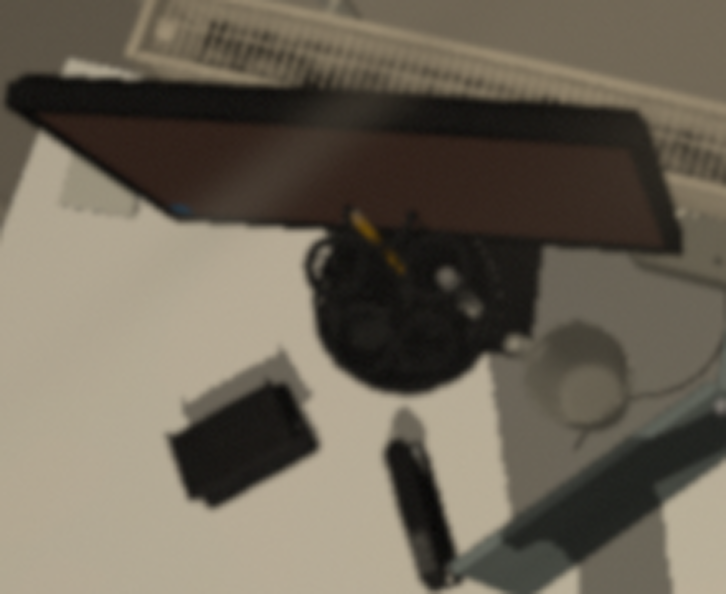

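View pics/m_wrist.png

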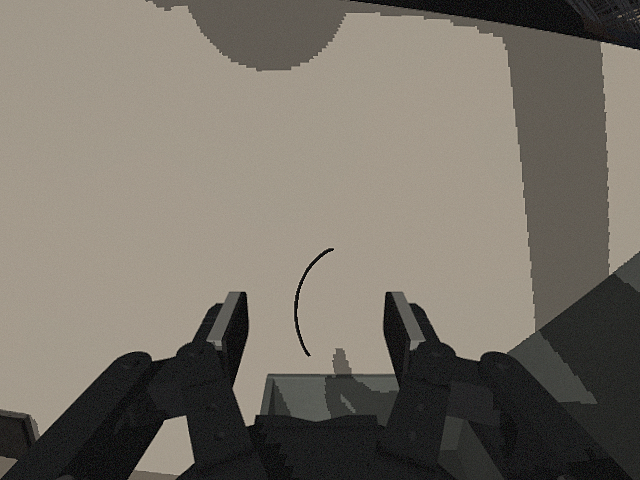

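```bash
python3 -m crank '{"slide":[[0,0,-0.03],[0,0,-0.06],[0,0,-0.09],[0,0,-0.125],[-0.01,0.03,-0.125],[-0.02,0.06,-0.125],[-0.035,0.09,-0.125],[-0.05,0.12,-0.125]],"roll":[0.14,0.28,0.42,0.56,0.7,0.84,0.98,1.12],"grip":[0.04,0.02,0,0,0,0,0,0]}'
cat > wp.py <<'E'
import numpy as np,sys
v=np.load("box.npy")
H=np.array([-.0625,.118]);c,s=np.cos(v[2]),np.sin(v[2]);B=np.array([[c,-s],[s,c]])
H=B@H+v[:2]
def wp(a,r,h):
    u=v[2]-np.pi/2-a   # door direction world
    n=v[2]+np.pi-a     # outward normal
    p=H+r*np.array([np.cos(u),np.sin(u)])+h*np.array([np.cos(n),np.sin(n)])
    return p,n   # tool x should point along n
def rows(pos,xang,wps):
    # tool frame from xang (yaw of tool x), z down: y = z x x -> yaw xang-90
    X=np.array([np.cos(xang),np.sin(xang)]);Y=np.array([np.cos(xang-np.pi/2),np.sin(xang-np.pi/2)])
    for p,n in wps:
        d=p-pos[:2]; dr=-(n-xang);dr=(dr+np.pi)%(2*np.pi)-np.pi
        print(np.round([d@X,d@Y],3),"roll",round(dr,3),p.round(3))
E
python3 - <<'E'
from rig import *
from wp import *
o=observe();R=o["tool_rot"];print(o["position"],np.degrees(np.arctan2(R[1,0],R[0,0])),o["q"],H)
rows(o["position"],np.arctan2(R[1,0],R[0,0]),[wp(v[3],.13,.05)])
E
```

```text
time_s: 14.55
position: [0.4503, 0.1499, 0.3097]
tool_rot: [[-0.274, 0.962, 0.0], [0.962, 0.274, -0.0], [-0.0, 0.0, -1.0]]
ft_force: [0.6, -1.0, 1.7]
grip_width: 0.0003
[0.4502694  0.14987414 0.30970707] 105.87623853881027 [ 4.07657758e+00  1.12995532e+01  7.65205313e+01 -3.24235589e-03
  9.21616419e+01 -1.17997848e+01] [0.6085808 0.1857114]
[0.13  0.167] roll 1.238 [0.575 0.321]
```

```bash
python3 -m crank '{"slide":[[0.02,0.028,0],[0.042,0.056,0],[0.065,0.084,0],[0.087,0.112,0],[0.11,0.14,0],[0.13,0.167,0],[0.13,0.167,0],[0.13,0.167,0]],"roll":[0.145,0.29,0.435,0.58,0.725,0.87,1.015,1.16],"grip":[0,0,0,0,0,0,0,0]}'
python3 - <<'E'
from rig import *
from wp import *
from h import *
o=observe();R=o["tool_rot"];print(o["position"],np.degrees(np.arctan2(R[1,0],R[0,0])),o["q"])
rows(o["position"],np.arctan2(R[1,0],R[0,0]),[wp(v[3],.13,.05)])
for n in("scene","top","wrist"):
    q=get_image(n);cv2.imwrite(f"pics/n_{n}.png",q["frame"][:,:,::-1])
E
```

```text
time_s: 15.35
position: [0.5741, 0.3211, 0.308]
tool_rot: [[0.772, 0.635, -0.001], [0.635, -0.772, -0.001], [-0.001, -0.001, -1.0]]
ft_force: [0.3, -0.2, 0.2]
grip_width: 0.0001
[0.57405077 0.32105512 0.30804733] 39.45339531092415 [ 1.89269344e+01  3.17421312e+01  4.52372544e+01 -8.46745538e-04
  1.03110010e+02  6.94733701e+01]
[0.001 0.001] roll 0.079 [0.575 0.321]
```

View pics/n_wrist.png

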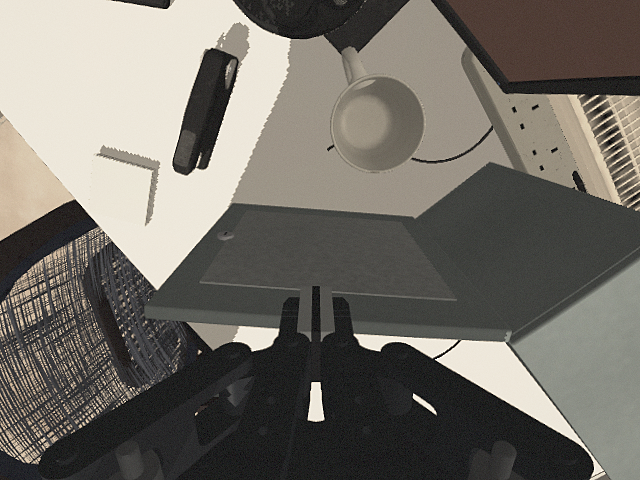

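View pics/n_top.png

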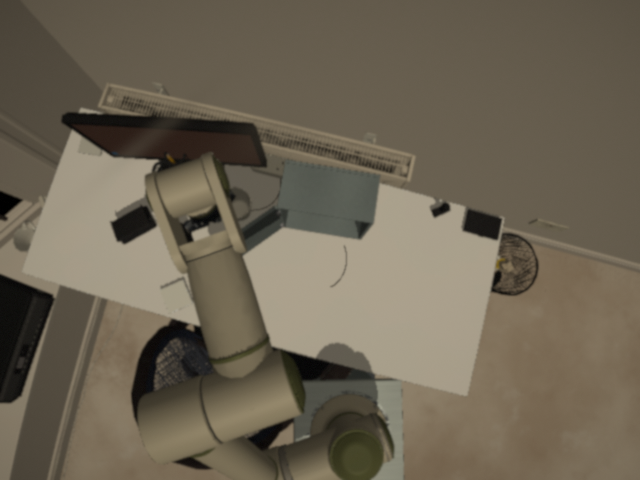

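View pics/n_scene.png

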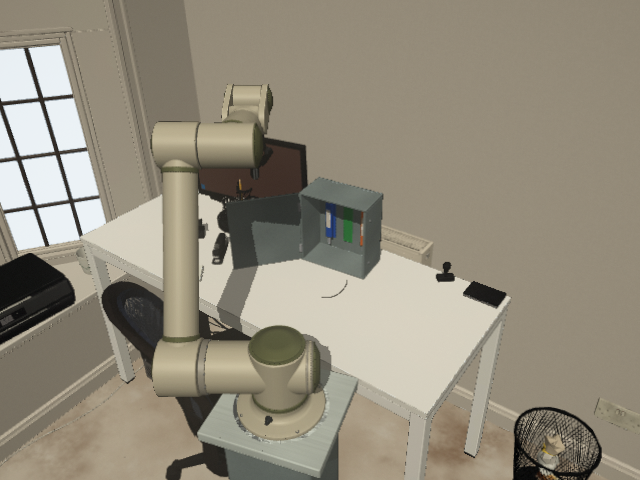

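Run:
```python
from rig import *
from wp import *
from h import *
q=get_image("wrist");t=observe()["position"]
for a in(2.3,2.36,2.4):
    for r,h in((0,0),(0,.01),(.236,0),(.236,.01)):
        p,_=wp(a,r,h);print(a,r,h,proj(q,[*p,.26])[0].round(0))
print("tcp",proj(q,t),"below at .2",proj(q,[t[0],t[1],.2]))
```

```text
2.3 0 0 [507. 342.]
2.3 0 0.01 [510. 329.]
2.3 0.236 0 [144. 335.]
2.3 0.236 0.01 [142. 322.]
2.36 0 0 [507. 342.]
2.36 0 0.01 [511. 329.]
2.36 0.236 0 [142. 316.]
2.36 0.236 0.01 [140. 302.]
2.4 0 0 [507. 342.]
2.4 0 0.01 [511. 329.]
2.4 0.236 0 [141. 303.]
2.4 0.236 0.01 [140. 289.]
tcp [[314.45753263 302.38594653]] below at .2 [[314.93851907 226.71144085]]
```

```bash
python3 -m crank '{"slide":[[0,0,0.02],[0,0,0.04],[0,0,0.06],[0,0,0.08],[0,0,0.1],[0,0,0.106],[0,0,0.106],[0,0,0.106]],"roll":[0.02,0.04,0.06,0.079,0.079,0.079,0.079,0.079],"grip":[0,0,0,0,0,0,0,0]}'
python3 - <<'E'
from rig import *
from wp import *
o=observe();R=o["tool_rot"];print(o["position"],np.degrees(np.arctan2(R[1,0],R[0,0])),o["ft_force"])
rows(o["position"],np.arctan2(R[1,0],R[0,0]),[wp(a,.13,h) for a,h in zip(np.linspace(v[3],v[3]-.7,9)[1:],[.04,.03,.024,.021,.021,.021,.021,.021])])
E
```

```text
time_s: 16.35
position: [0.5733, 0.3202, 0.205]
tool_rot: [[0.816, 0.578, 0.002], [0.578, -0.816, 0.001], [0.002, 0.001, -1.0]]
ft_force: [0.6, 0.2, 0.2]
grip_width: -0.0002
[0.57331106 0.32016752 0.2049859 ] 35.28158114232167 [0.57480705 0.21753656 0.22245046]
[-0.02  -0.003] roll -0.081 [0.556 0.311]
[-0.041 -0.003] roll -0.169 [0.538 0.299]
[-0.059 -0.002] roll -0.256 [0.524 0.288]
[-0.073  0.001] roll -0.344 [0.514 0.277]
[-0.084  0.003] roll -0.431 [0.506 0.269]
[-0.095  0.007] roll -0.519 [0.5  0.26]
[-0.106  0.011] roll -0.606 [0.494 0.25 ]
[-0.116  0.017] roll -0.694 [0.488 0.24 ]
```

```bash
python3 -m crank '{"slide":[[-0.02,-0.003,0.002],[-0.041,-0.003,0.002],[-0.059,-0.002,0.002],[-0.073,0.001,0.002],[-0.084,0.003,0.002],[-0.095,0.007,0.002],[-0.106,0.011,0.002],[-0.116,0.017,0.002]],"roll":[-0.081,-0.169,-0.256,-0.344,-0.431,-0.519,-0.606,-0.694],"grip":[0,0,0,0,0,0,0,0]}'
python3 - <<'E'
from rig import *
from wp import *
o=observe();R=o["tool_rot"];print(o["position"],np.degrees(np.arctan2(R[1,0],R[0,0])),o["ft_force"])
a0=v[3]-.694
rows(o["position"],np.arctan2(R[1,0],R[0,0]),[wp(a,.13,.021) for a in np.linspace(a0,a0-.72,9)[1:]])
E
```

```text
time_s: 17.15
position: [0.488, 0.2393, 0.2033]
tool_rot: [[0.254, 0.967, 0.003], [0.967, -0.254, 0.001], [0.002, 0.002, -1.0]]
ft_force: [0.0, 0.7, 0.8]
grip_width: 0.0002
[0.48801662 0.23929263 0.20328619] 75.26370140693527 [0.01910483 0.68359861 0.75110319]
[-0.011 -0.001] roll -0.08 [0.484 0.229]
[-0.022 -0.001] roll -0.17 [0.481 0.218]
[-0.034 -0.001] roll -0.26 [0.479 0.206]
[-0.046  0.001] roll -0.35 [0.477 0.195]
[-0.058  0.004] roll -0.44 [0.477 0.183]
[-0.069  0.007] roll -0.53 [0.478 0.171]
[-0.08   0.012] roll -0.62 [0.48  0.159]
[-0.09   0.018] roll -0.71 [0.483 0.148]
```

```bash
python3 -m crank '{"slide":[[-0.011,-0.001,0],[-0.022,-0.001,0],[-0.034,-0.001,0],[-0.046,0.001,0],[-0.058,0.004,0],[-0.069,0.007,0],[-0.08,0.012,0],[-0.09,0.018,0]],"roll":[-0.08,-0.17,-0.26,-0.35,-0.44,-0.53,-0.62,-0.71],"grip":[0,0,0,0,0,0,0,0]}'
python3 - <<'E'
from rig import *
from wp import *
from h import *
o=observe();R=o["tool_rot"];x=np.arctan2(R[1,0],R[0,0]);print(o["position"],np.degrees(x),o["ft_force"],o["q"])
a0=v[3]-1.404
rows(o["position"],x,[wp(a,.13,.021) for a in np.linspace(a0,a0-.6,9)[1:]])
q=get_image("wrist");cv2.imwrite("pics/r_wrist.png",q["frame"][:,:,::-1])
E
```

```text
time_s: 17.95
position: [0.4823, 0.1473, 0.2032]
tool_rot: [[-0.437, 0.899, 0.002], [0.899, 0.437, 0.0], [-0.001, 0.002, -1.0]]
ft_force: [-0.7, 0.5, -0.7]
grip_width: -0.0004
[0.48234469 0.14734168 0.20316263] 115.93373447116592 [-0.66091411  0.47882341 -0.73287567] [ 3.50713603e+00  1.85491223e+01  8.43364823e+01  1.35509844e-02
  7.69814811e+01 -2.24296787e+01]
[-0.008 -0.001] roll -0.065 [0.485 0.14 ]
[-0.018 -0.001] roll -0.14 [0.489 0.13 ]
[-0.028 -0.001] roll -0.215 [0.494 0.122]
[-0.038 -0.   ] roll -0.29 [0.499 0.113]
[-0.048  0.001] roll -0.365 [0.504 0.105]
[-0.057  0.004] roll -0.44 [0.511 0.098]
[-0.066  0.007] roll -0.515 [0.518 0.091]
[-0.076  0.011] roll -0.59 [0.525 0.084]
```

View pics/r_wrist.png

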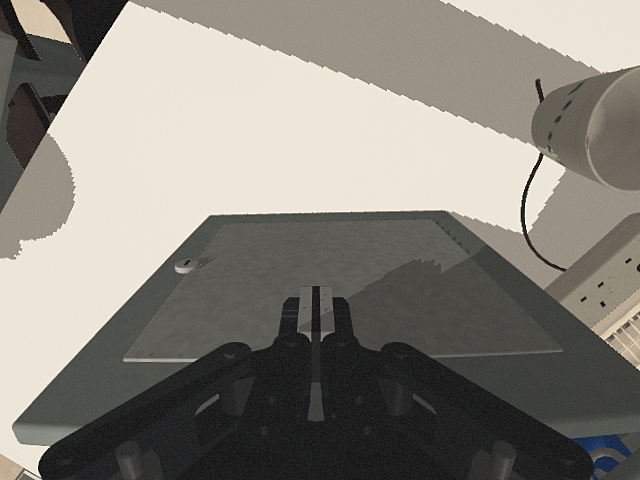

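Door follows, pushed flat by the fingers (outer face parallel in front, fingertips at (316,300)).

```bash
python3 -m crank '{"slide":[[-0.008,-0.001,0],[-0.018,-0.001,0],[-0.028,-0.001,0],[-0.038,0,0],[-0.048,0.001,0],[-0.057,0.004,0],[-0.066,0.007,0],[-0.076,0.011,0]],"roll":[-0.065,-0.14,-0.215,-0.29,-0.365,-0.44,-0.515,-0.59],"grip":[0,0,0,0,0,0,0,0]}'
python3 - <<'E'
from rig import *
from wp import *
o=observe();R=o["tool_rot"];x=np.arctan2(R[1,0],R[0,0]);print(o["position"],np.degrees(x),o["ft_force"])
rows(o["position"],x,[wp(a,.13,.021) for a in np.linspace(.37,0,9)[1:]])
E
```

```text
time_s: 18.8
position: [0.5252, 0.084, 0.2029]
tool_rot: [[-0.862, 0.506, 0.002], [0.506, 0.862, 0.0], [-0.001, 0.001, -1.0]]
ft_force: [-0.7, 0.7, 0.2]
grip_width: -0.0003
[0.52524107 0.08404967 0.20289566] 149.59072776949412 [-0.72808335  0.73989382  0.23723177]
[-0.005 -0.001] roll -0.039 [0.529 0.081]
[-0.011 -0.001] roll -0.086 [0.534 0.077]
[-0.017 -0.002] roll -0.132 [0.539 0.074]
[-0.023 -0.002] roll -0.178 [0.544 0.071]
[-0.029 -0.002] roll -0.224 [0.549 0.068]
[-0.035 -0.001] roll -0.271 [0.555 0.065]
[-0.041 -0.   ] roll -0.317 [0.56  0.063]
[-0.047  0.001] roll -0.363 [0.566 0.061]
```

```bash
python3 -m crank '{"slide":[[-0.005,-0.001,0],[-0.011,-0.001,0],[-0.017,-0.002,0],[-0.023,-0.002,0],[-0.029,-0.002,0],[-0.035,-0.001,0],[-0.041,0,0],[-0.044,0,0]],"roll":[-0.039,-0.086,-0.132,-0.178,-0.224,-0.271,-0.317,-0.363],"grip":[0,0,0,0,0,0,0,0]}'
python3 -m crank '{"slide":[[-0.001,0,0],[-0.002,0,0],[-0.003,0,0],[-0.004,0,0],[-0.005,0,0],[-0.005,0,0],[-0.005,0,0],[-0.005,0,0]],"roll":[0,0,0,0,0,0,0,0],"grip":[0,0,0,0,0,0,0,0]}'
```

```text
time_s: 19.6
position: [0.563, 0.0618, 0.2028]
tool_rot: [[-0.986, 0.168, 0.001], [0.168, 0.986, 0.0], [-0.001, 0.0, -1.0]]
ft_force: [-18.8, 4.4, 7.2]
grip_width: -0.0001
time_s: 20.4
position: [0.5626, 0.0619, 0.2026]
tool_rot: [[-0.985, 0.17, -0.011], [0.17, 0.985, 0.001], [0.011, -0.001, -1.0]]
ft_force: [-30.1, 2.4, 11.0]
grip_width: -0.0001
```

```bash
python3 -m crank '{"slide":[[0.005,0,0],[0.02,0,0],[0.05,0,0],[0.09,0,0],[0.13,0,0],[0.17,0,0],[0.19,0,0],[0.19,0,0]],"roll":[0,0,0,0,0,0,0,0],"grip":[0,0,0,0,0,0,0,0]}'
python3 - <<'E'
from rig import *
from h import *
for n,c in(("scene",(190,120)),("top",(190,110)),("wrist",(0,0))):
    q=get_image(n);im=q["frame"]
    if n!="wrist": im=cv2.resize(im[c[1]:c[1]+180,c[0]:c[0]+220],None,fx=3.3,fy=3.3,interpolation=2)
    cv2.imwrite(f"pics/z_{n}.png",im[:,:,::-1])
E
```

```text
time_s: 21.2
position: [0.3789, 0.0935, 0.203]
tool_rot: [[-0.986, 0.169, 0.002], [0.169, 0.986, -0.0], [-0.002, 0.0, -1.0]]
ft_force: [-0.3, 0.0, 0.1]
grip_width: 0.0005
```

View pics/z_scene.png

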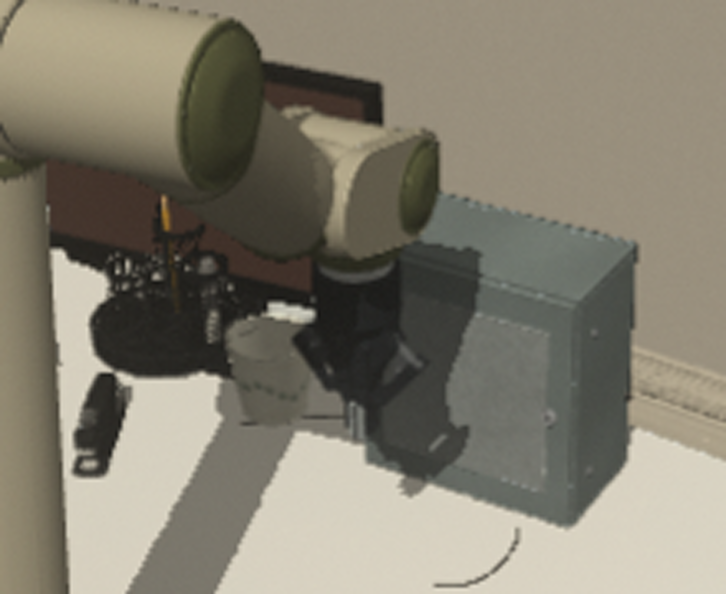

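View pics/z_top.png

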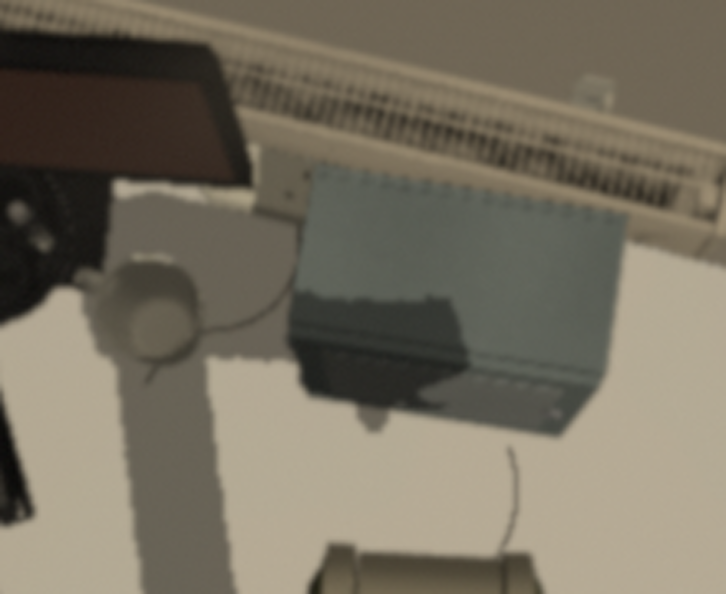

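View pics/z_wrist.png

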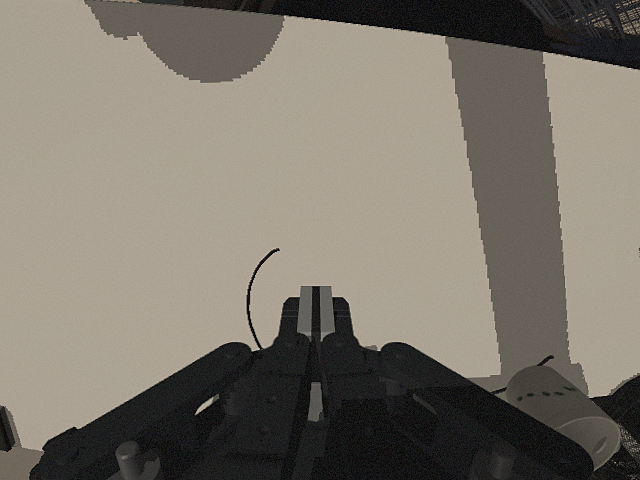

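Run:
```python
from rig import *
from h import *
from wp import *
q=get_image("scene");c=(335,190);F=10
for k,a in enumerate((None,0,.04)):
    im=cv2.resize(q["frame"][c[1]:c[1]+90,c[0]:c[0]+60],None,fx=F*.65,fy=F*.65,interpolation=0)
    if a is not None:
        P=[]
        for h in(0,.01):
            p,_=wp(a,.236,h)
            for z in(.004,.26):P.append([*p,z])
        u=((proj(q,P)-c+.5)*F*.65).astype(int);print(a,u.tolist())
        for i,j in((0,1),(2,3),(1,3),(0,2)): cv2.line(im,tuple(map(int,u[i])),tuple(map(int,u[j])),(255,0,255),1)
    if k==0:L=[]
    L.append(im)
cv2.imwrite("pics/zz.png",cv2.resize(np.hstack(L)[:,:,::-1],None,fx=.68,fy=.9))
```

```text
0 [[182, 574], [196, 138], [173, 585], [187, 148]]
0.04 [[173, 584], [187, 147], [164, 594], [177, 156]]
```

View pics/zz.png

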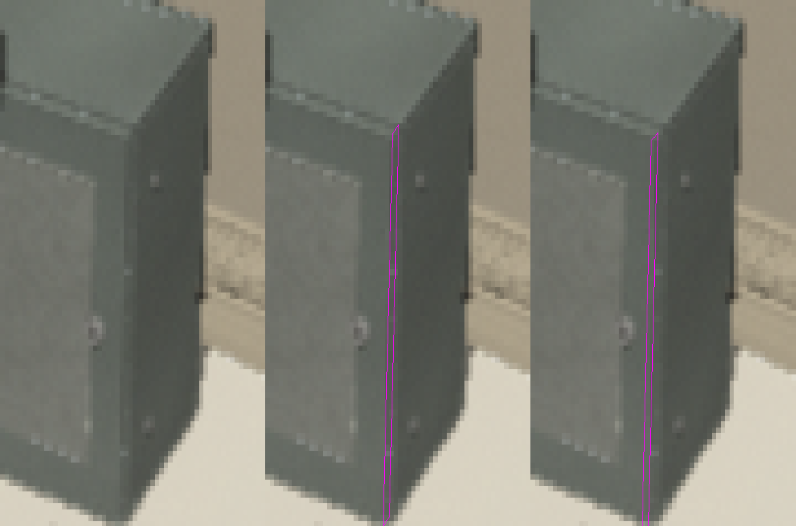

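```bash
python3 -m crank '{"slide":[[-0.03,-0.02,0],[-0.065,-0.04,0],[-0.1,-0.055,0],[-0.13,-0.055,0],[-0.15,-0.055,0],[-0.165,-0.055,0],[-0.175,-0.055,0],[-0.177,-0.055,0]],"roll":[0,0,0,0,0,0,0,0],"grip":[0,0,0,0,0,0,0,0]}'
python3 -m crank '{"slide":[[-0.002,0,0],[-0.004,0,0],[-0.006,0,0],[-0.008,0,0],[-0.009,0,0],[-0.01,0,0],[-0.01,0,0],[-0.01,0,0]],"roll":[0,0,0,0,0,0,0,0],"grip":[0,0,0,0,0,0,0,0]}'
python3 -m crank '{"slide":[[0.005,0,0],[0.02,0,0],[0.05,0,0],[0.09,0,0],[0.13,0,0],[0.17,0,0],[0.19,0,0],[0.19,0,0]],"roll":[0,0,0,0,0,0,0,0],"grip":[0,0,0,0,0,0,0,0]}'
python3 - <<'E'
from wp import *
for p in([.5626,.0619],[.5527,.0085]): # placeholder second
    d=np.array(p)-H;n=np.array([np.cos(v[2]+np.pi),np.sin(v[2]+np.pi)]);print(d@n)
E
```

```text
time_s: 22.2
position: [0.5466, 0.0083, 0.2012]
tool_rot: [[-0.986, 0.169, -0.0], [0.169, 0.986, 0.0], [0.0, -0.0, -1.0]]
ft_force: [1.0, 0.4, 0.2]
grip_width: -0.0002
time_s: 23.0
position: [0.5531, 0.0074, 0.2019]
tool_rot: [[-0.986, 0.169, -0.005], [0.169, 0.986, 0.0], [0.005, -0.001, -1.0]]
ft_force: [-12.4, 0.4, 4.6]
grip_width: 0.0
time_s: 23.8
position: [0.3662, 0.0397, 0.2022]
tool_rot: [[-0.986, 0.169, 0.001], [0.169, 0.986, -0.0], [-0.001, -0.0, -1.0]]
ft_force: [1.1, 0.6, -0.5]
grip_width: -0.0001
0.0246686656687735
0.02551605846690891
```

Run:
```python
from rig import *
print(observe()["ft_force"],close_job())
```

```text
the job is handed in; nothing more can be done
[ 1.06668564  0.55806356 -0.46031938] None
```

I hung the orange tag on the orange-plate hook, let go, shut the box's door, and handed the job in at about 24 s.

- **Tag:** Pulling back with the ring over the hook, it caught (about 8 N), so it was on. I then lowered the tail and released. The scene picture afterwards showed the tag hanging in front of the orange plate. That was before the door closed; I could not see inside the box after that.
- **Door:** I pushed it round from behind with closed fingers until it hit a hard stop (30 N), then pushed again nearer the free edge (12 N). The fingers stopped at the same distance from the box front both times (24.7 and about 25 mm), so the door is parallel to the front. The second figure used a position about 1 mm from the one measured. The overlaid door outline also looks flush in the picture.
- **Other checks:** The stopping distance was 3–4 mm more than I had calculated. I put that down to the thickness of the fingers, because the door would not move further. The mug and stapler look unmoved in the last pictures, and the gripper was clear of everything at the end. I made no measured check of the bystanders' positions, and the white note block was not checked at the end.

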